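Clamp a filter cell in its hand-wound press

TASK

The filter cell is standing ready in the small two-column clamp press. Pick up the loose crank, fit it fully down onto the square end of the press spindle and wind it clockwise, round after round, until the press foot bears firmly on the cell's cap and the crank has clearly gone stiff. Feel for that and do not force it further, or the cell is crushed; let go and leave the crank on the spindle, and do not disturb the small things standing around.

Things in the scene. Friction and masses are not known exactly. Their poses are not given: they have to be found in the camera images.
- press: Two-column clamp press, grey, fixed to the worktop: base 150 x 176 x 16 mm, columns 124 mm apart along its y, head with round boss up to z = 206 mm; nothing of it but the spindle stands higher. Origin: centre of its underside; front faces its -x.
- spindle_tip (a point): Top centre of the press's upright square spindle, 234 mm above the worktop, turning with it; x and y are square to its flats. 14 mm square, 18 mm long, then a 5 mm taper to 9 mm at this tip; a fitted crank rests on a round collar 23 mm under this point. Turns stiffly (about 3 N at the crank's grip); clockwise from above lowers the foot, 20 mm a turn.
- press_foot: The press's foot: 38 mm disc under the head, on the press axis. Origin: centre of its underside. It only slides down and up, driven by the spindle; at the start 28 to 50 mm above the cell's cap, so about 1.4 to 2.5 turns. It stays where it is left, easing back to about 80 N if wound tighter.
- filter_cell: Metal filter cell with side nozzle, 64 mm across, standing in the ring on the press's base. Origin: underside centre. Its rigid ribbed screw cap stands 58 to 66 mm high, depending on the filters inside: feel for it. From contact on, the push needed at the grip grows over its running value by about 1 N per 20 N of clamping. Right: 30 to 250 N, best about 100 N (5 N more push).
- crank: Loose steel crank lying on the worktop, right way up. Origin: underside centre of its 30 x 30 x 38 mm square hub, flats along its x and y; square blind hole from below, 15.5 mm wide, 26 mm deep. Arm along +x, 29 mm up, to a ball at 60 mm that carries the upright grip; counterweight ball on -x to 49 mm. 0.33 kg. Fits the spindle at any of four yaws.
- grip_mid (a point): Point on the axis of the crank's upright black grip, 60 mm out on the crank's x, 65 mm above the hub's underside. The grip is 18 mm thick, 48 mm long (41 to 89 mm above the hub's underside) and turns freely on its pin, so a hand holding it need not turn.
- beaker: Glass beaker, 58 mm across, 70 mm tall, bystander. Origin: underside centre.
- sample_pot: White sample pot with yellow cap, 29 mm across, 46 mm tall, bystander. Origin: underside centre.
- stopper: Black rubber stopper, 29 mm across, 30 mm tall, bystander. Origin: underside centre.
- forceps: Steel forceps lying down, 130 mm long along its y, bystander. Origin: underside centre.
Not all that is in view belongs to the job. Of the things like the crank, leave any that is orange or yellow; of the rest the larger one is meant.

How it is judged:
On the way, in this order (a step that is already met when the one before it is completed fails the run):
1. the crank is fully down on the square end of the spindle (z of crank in the frame of spindle_tip below -0.018 m and horizontal distance between crank and spindle_tip below 0.004 m and angle between crank's own z axis and vertical below 0.1 rad), for 0.2 s.
2. the foot bears firmly on the cell's cap (contact force between press_foot and filter_cell above 30 N), for 0.2 s.
At the end, for the whole second after the job is handed in: The foot presses on the cell with 30 to 250 N; the crank sits within 5 mm of fully down on the spindle, 4 mm of centred and 0.1 rad of upright, at rest and let go; the cell is within 10 mm and the beaker, pot, stopper and forceps within 30 mm of where they stood (all of step 1 and contact force between press_foot and filter_cell between 30 and 250 N and angular speed of crank below 0.1 rad/s and distance of filter_cell from where it was at the start of the episode below 0.01 m and distance of each of beaker, sample_pot, stopper, forceps from where it was at the start of the episode below 0.03 m); the robot touches nothing.
It fails at once if the cell is crushed: the foot presses on it with more than 250 N (contact force between press_foot and filter_cell above 250 N).
It fails at once if the beaker, sample pot, stopper or forceps is disturbed (moved over 30 mm) (distance of any of beaker, sample_pot, stopper, forceps from where it was at the start of the episode above 0.03 m).
It also fails if it takes over 70 s, if anything falls off the work surface, if the arm or the gripper's body presses on something with over 40 N, if the wrist force passes 120 N, or if a joint passes its speed limit or range.

ROBOT

A 7-joint arm with a two-finger parallel gripper is mounted at the origin on a cart in front of the work surface, level with it; the furniture and walls round the work are solid. World frame = base frame: x ahead of the robot, y to its left, z up, the work surface at z = 0. Lengths are in m, angles in rad, forces in N, time in s.
With the tool pointing down it reaches from about 0.35 to 0.775 m from the base axis. Payload 3.1 kg.
Tool frame: the origin (TCP) lies midway between the tips of the shut fingers; the grasp point (between the pads) lies 19 mm behind it (r.tcp_to_grasp is the distance from the TCP to the grasp point, in m); z points along the fingers, y is the line along which they close (so a half turn about z gives the same grasp; the last joint's range is limited). The gripper opens to 85 mm and grips with 20 to 120 N. Pads are 22 mm wide; open, the fingers measure 114 mm over their backs; the gripper's body (76 mm by 85 mm) begins 54 mm behind the grasp point. The pads swing forward as they close: fully open they stand 13 mm farther back than shut.
Start: joints at [-1.362, 0.311, 0.014, 1.512, -0.004, 1.319, -0.027], TCP at [0.136, 0.533, 0.231] pointing down, gripper open.
Joint ranges: [-2.7, 2.7], [-0.3, 1.91], [-1.27, 1.3], [0.12, 2.57], [-1.44, 4.58], [0.2, 2.03], [-3.05, 3.05]. Speed limits (rad/s): [2.79, 2.79, 3.14, 3.14, 3.14, 3.14, 3.14].

INTERFACE

Orientations are given as a 3x3 rotation matrix whose columns are the frame's x, y, z axes.
In Python, from plant import r gives the robot as it stands.
- The arm moves only by the tool servo_tool, never from a script. Its argument "targets" is a list of rows, each a list of 6 numbers: the shift along the world's x, y, z scaled (see below), then the turn, a rotation vector about the world's x, y, z scaled (see below). A call has 1 to 20 rows; each row shifts and turns the commanded pose from where the row before left it; what a row does not reach is not made up. The controller multiplies each number of a shift by 0.04 m and each number of a turn by 0.1 rad. A row lasts 1/10 s, in which the tool goes at most 50 mm and 8.59 degrees, less where a joint would pass 70% of its speed; a pose out of reach is approached as far as the arm can. A call with a number of a shift or a turn outside -1 to 1 is refused whole. A call with a gripper value outside its range is refused whole. "grip" is the closure in counts, from 0 (fully open) to 255 (shut), set as the call begins (left out, the last holds). The fingers move at their own pace and stop on an object; "newtons" is the grip in N (left out, the last holds). Time passes only in rows, so rows that do not move let the fingers close. It gives the time, the measured TCP pose, the force, the opening and the grip force at its end, in the units of the state.
- r.sense(): the state, without advancing time (a new reading comes with each control period).
- r.read_camera(name): name is "scene" or "top" or "wrist"; returns a dict with "color" (420x560x3 uint8, red, green, blue), "depth" (420x560 float32, m along the optical axis (not along the pixel's ray), 0 where there is no reading), "K" (3x3 intrinsics, pixels), "rvec" (rotation vector, rad) and "tvec" (3), from world to camera coordinates, as OpenCV has them; the wrist camera has in their place "tool_from_camera" (4x4, takes a point from camera to tool coordinates, whose origin is the TCP and whose axes are the flange's). Camera axes: x right, y down, z forward; pixel columns grow to the right and rows downward; lengths in m; the calibration is good to about 2 mm. A picture is of the moment at which its call begins: read the wrist's pose just before it.
- r.hand_in(): hands the job in; it is judged then, once.
Trained networks look in a picture, given as the dict that the camera call returned (one of the last four; its "shot" number tells which), for a name from the list of things; names that differ only in an ending like _2 or _b are one class to them, and where a whole thing is asked for, a point or a joint stands for the part that bears it (a point fixed in the world has none). Each returns a list of dicts, best first, with "conf" (0 to 1); they miss things now and then, are a little off and sometimes report something else, mostly with a low value. They report only what shows in the picture. A call takes as long as a camera call. They do not tell look-alikes from the thing itself.
- r.recognise(picture, target): "position" ([column, row] in pixels, amid what is visible of it).
- r.regions_of(picture, target): "pixels" (420x560 bool, what is visible of it) and "position" ([column, row] in pixels, amid what is visible of it).
The state is a dict: "time": time; "joint_pos": joint angles; "joint_velocities": joint speeds; "effort": joint torques, N m; "position": TCP position; "eef_rot": TCP orientation; "wrist_force": force on the tool from outside, world axes, zero at the start; "torque": the same for the moment, N m; "opening": finger opening in m; "grasp_force": force on a finger pad.
Only numpy, scipy, OpenCV 4.12 (cv2) and the standard library are available. Lean on these libraries where they do the work, as an engineer would, in place of code of your own. Each camera call takes 0.05 s, during which the arm holds its last target. There are 200 camera calls.

## Working session

There is one attempt and no reset: what is moved stays moved. The work goes in short steps, Python scripts to look and compute and a tool call to move; the robot and the scene stay as the last step left them, time stands still between calls to the robot, and variables do not carry over. Pictures are saved under pics/ and viewed, at most 10 in all, crops included, and the job is handed in when it is done.

Besides the shell and the picture viewer there is one more tool, called after "Call:" by a JSON object that holds its "api" and its "payload". servo_tool: Moves the arm, as the interface text tells. Shifts and turns lie within -1 to 1; 1 stands for 0.04 m of shift or 0.1 rad of turn. Its arguments: {"type":"object","properties":{"targets":{"type":"array","items":{"type":"array","items":{"type":"number","minimum":-1,"maximum":1}}},"grip":{"type":"number"},"newtons":{"type":"number"}},"required":["targets"]}

```bash
mkdir -p pics; ls
cat > h.py <<'E'
import numpy as np, cv2
from plant import r
def world(p):
    if 'rvec' in p:
        R=cv2.Rodrigues(np.array(p['rvec'],float))[0]; t=np.array(p['tvec'],float).ravel()
        return R.T, -R.T@t
    s=r.sense(); T=np.array(p['tool_from_camera']); E=np.array(s['eef_rot'])
    return E@T[:3,:3], E@T[:3,3]+np.array(s['position'])
def cloud(p):
    R,c=world(p); K=p['K']; d=p['depth']; v,u=np.mgrid[:d.shape[0],:d.shape[1]]
    P=np.stack([(u-K[0,2])/K[0,0]*d,(v-K[1,2])/K[1,1]*d,d],-1)
    return P@R.T+c
def save(p,n): cv2.imwrite('pics/'+n,p['color'][:,:,::-1])
E
python3 - <<'E'
from h import *
s=r.sense(); print(s['time'],s['position'],s['eef_rot'],s['wrist_force'])
for n in('scene','top'):
    p=r.read_camera(n); save(p,n+'.png'); X=cloud(p)
    for t in('crank','grip_mid','spindle_tip','press','filter_cell','beaker','sample_pot','stopper','forceps'):
        for q in r.regions_of(p,t)[:3]:
            if q['conf']<.2: continue
            m=q['pixels']&(p['depth']>0); x=X[m]
            print(n,t,round(q['conf'],2),np.round(q['position']),np.round(np.median(x,0),3),np.round(np.percentile(x,2,axis=0),3),np.round(np.percentile(x,98,axis=0),3))
E
```

```text
pics
0.0 [0.13628957 0.53210203 0.23023198] [[-9.68743809e-01  2.48062896e-01 -4.81498286e-04]
 [ 2.48063345e-01  9.68741182e-01 -2.25793867e-03]
 [-9.36635869e-05 -2.30680619e-03 -9.99997335e-01]] [-0.26835746 -0.17725802 -0.24462359]
scene crank 0.74 [327. 261.] [ 0.591 -0.127  0.026] [ 0.568 -0.158  0.002] [ 0.621 -0.092  0.064]
scene crank 0.71 [392. 305.] [ 0.517 -0.333  0.035] [ 0.494 -0.376  0.001] [ 0.556 -0.282  0.087]
scene crank 0.67 [331. 295.] [ 0.483 -0.203  0.035] [ 0.438 -0.223  0.001] [ 0.538 -0.172  0.088]
scene grip_mid 0.87 [324. 293.] [ 0.484 -0.203  0.035] [ 0.438 -0.223  0.001] [ 0.539 -0.172  0.088]
scene grip_mid 0.83 [274. 287.] [ 0.451 -0.085  0.024] [ 0.445 -0.124 -0.001] [ 0.492 -0.047  0.061]
scene grip_mid 0.71 [323. 262.] [ 0.597 -0.126  0.025] [ 0.568 -0.159 -0.001] [ 0.661 -0.09   0.065]
scene press 0.91 [255. 211.] [0.561 0.066 0.11 ] [ 0.502 -0.001  0.005] [0.647 0.161 0.21 ]
scene filter_cell 0.9 [259. 230.] [0.565 0.076 0.056] [0.549 0.057 0.   ] [0.699 0.196 0.075]
scene beaker 0.87 [364. 243.] [ 0.703 -0.166  0.047] [ 0.693 -0.188  0.003] [ 0.7
[... 659 characters left out ...]
  ] [ 0.468 -0.042  0.063]
top grip_mid 0.75 [374. 219.] [ 0.529 -0.325  0.037] [ 0.498 -0.368  0.002] [ 0.563 -0.275  0.09 ]
top grip_mid 0.72 [283. 242.] [ 0.458 -0.076  0.027] [ 0.45  -0.116  0.001] [ 0.468 -0.041  0.063]
top grip_mid 0.67 [327. 233.] [ 0.485 -0.19   0.038] [ 0.443 -0.214  0.031] [ 0.54  -0.168  0.09 ]
top press 0.72 [216. 192.] [0.567 0.086 0.181] [0.506 0.003 0.011] [0.655 0.172 0.21 ]
top beaker 0.89 [312. 141.] [ 0.728 -0.159  0.019] [ 0.695 -0.184 -0.   ] [ 0.749 -0.13   0.072]
top sample_pot 0.54 [338. 164.] [ 0.673 -0.224  0.045] [ 0.661 -0.239  0.01 ] [ 0.687 -0.212  0.049]
top stopper 0.59 [229. 266.] [0.388 0.055 0.03 ] [ 0.372  0.042 -0.   ] [0.402 0.071 0.034]
```

View pics/scene.png

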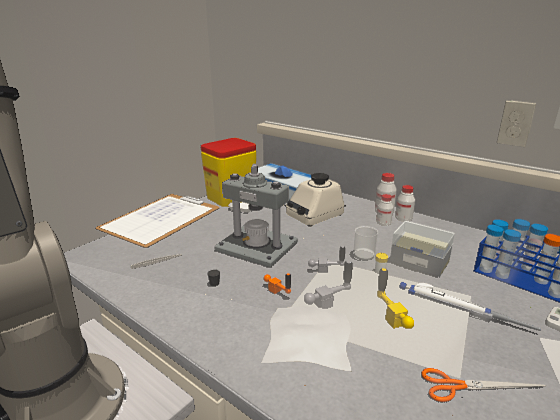

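View pics/top.png

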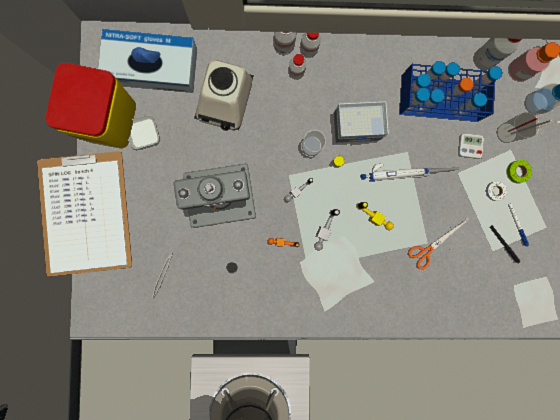

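The scene shows the press at about (255,211), the large grey crank at (325,293), a smaller grey one at (325,264), and orange and yellow decoys. The top view has the large grey crank's hub at about (322,240) and its grip at (336,213).

Run:
```python
from h import *
for n in('scene','top'):
    p=r.read_camera(n); X=cloud(p)
    def sel(lo,hi):
        m=(X>np.array(lo)).all(-1)&(X<np.array(hi)).all(-1); return X[m]
    for nm,lo,hi in(('grip top',(.42,-.24,.08),(.56,-.15,.1)),('hub/arm',(.42,-.24,.03),(.56,-.15,.045)),('spindle',(.5,.0,.222),(.65,.17,.26)),('boss',(.5,.0,.19),(.65,.17,.215))):
        x=sel(lo,hi); 
        if len(x): print(n,nm,len(x),np.round(x.mean(0),4),np.round(x.min(0),3),np.round(x.max(0),3))
p=r.read_camera('wrist'); print(np.round(p['tool_from_camera'],3),p['K'])
```

```text
scene grip top 53 [ 0.5332 -0.2169  0.0861] [ 0.527 -0.225  0.08 ] [ 0.542 -0.208  0.091]
scene hub/arm 362 [ 0.4808 -0.1951  0.0358] [ 0.436 -0.223  0.03 ] [ 0.54  -0.166  0.045]
scene spindle 35 [0.5786 0.0865 0.2285] [0.573 0.08  0.222] [0.59  0.092 0.234]
scene boss 299 [0.573  0.0806 0.1997] [0.554 0.017 0.19 ] [0.604 0.161 0.214]
top grip top 40 [ 0.5369 -0.2111  0.088 ] [ 0.529 -0.219  0.08 ] [ 0.545 -0.204  0.092]
top hub/arm 280 [ 0.4816 -0.1874  0.0366] [ 0.438 -0.213  0.03 ] [ 0.544 -0.163  0.044]
top spindle 46 [0.581  0.0912 0.2324] [0.573 0.084 0.224] [0.59  0.101 0.238]
top boss 581 [0.58   0.0908 0.2025] [0.554 0.021 0.19 ] [0.61  0.163 0.214]
[[-0.001 -0.954 -0.301  0.077]
 [ 1.    -0.001 -0.     0.002]
 [ 0.    -0.301  0.954 -0.142]
 [ 0.     0.     0.     1.   ]] [[301.15335279   0.         283.65091335]
 [  0.         301.15335279 210.18823556]
 [  0.           0.           1.        ]]
```

Call:
{"api": "servo_tool", "payload": {"targets": [[0.4,-0.4,0.11,0,0,0],[0.69,-0.69,0.11,0,0,0],[0.69,-0.69,0.11,0,0,0],[0.69,-0.69,0.11,0,0,0],[0.69,-0.69,0.11,0,0,0],[0.69,-0.69,0.11,0,0,0],[0.69,-0.69,0.11,0,0,0],[0.69,-0.69,0.11,0,0,0],[0.69,-0.69,0.11,0,0,0],[0.69,-0.69,0.11,0,0,0],[0.69,-0.69,0.11,0,0,0],[0.69,-0.69,0.11,0,0,0],[0.69,-0.69,0.11,0,0,0],[0.69,-0.69,0.11,0,0,0],[0.69,-0.69,0.11,0,0,0],[0.69,-0.69,0.11,0,0,0],[0.35,-0.35,0.05,0,0,0],[0,0,0,0,0,0],[0,0,0,0,0,0]], "grip": 0}}

```text
time: 3.05
position: [0.5802, 0.0891, 0.3034]
eef_rot: [[-0.969, 0.248, -0.001], [0.248, 0.969, 0.001], [0.001, 0.0, -1.0]]
wrist_force: [0.5, -0.3, -0.7]
opening: 0.0853
grasp_force: 0.0
```

Run:
```python
from h import *
s=r.sense(); print(s['time'],s['position'],s['joint_pos'])
p=r.read_camera('wrist'); save(p,'w1.png'); X=cloud(p); np.savez('w1',X=X,c=p['color'])
m=(X[...,2]>.22)&(X[...,2]<.245)&(abs(X[...,0]-.58)<.03)&(abs(X[...,1]-.09)<.03)
t=m&(X[...,2]>.2315)
for k in (m,t):
    x=X[k]; print(k.sum(),x.mean(0),x.min(0),x.max(0))
    print(cv2.minAreaRect((x[:,:2]*1000).astype(np.float32)))
v,u=np.nonzero(m); a,b,c,d=v.min()-50,v.max()+50,u.min()-50,u.max()+50
print(a,b,c,d)
im=np.hstack([p['color'][max(a,0):b,max(c,0):d][:,:,::-1]]); im=cv2.resize(im,None,fx=4,fy=4); print(im.shape); cv2.imwrite('pics/w1c.png',im[:600,:800])
```

```text
3.05 [0.58023683 0.08914081 0.30336676] [-0.47682869  0.38204505  0.44139005  1.27273381 -0.16089324  1.52198348
  1.26418477]
402 [0.58049568 0.0928212  0.23032846] [0.57256191 0.08263551 0.22016306] [0.59118997 0.10183049 0.23500735]
((582.3030395507812, 92.31349182128906), (14.322664260864258, 14.364237785339355), 32.81290054321289)
198 [0.58180275 0.0924976  0.23321935] [0.57432995 0.08575325 0.23150799] [0.58913472 0.09948168 0.23500735]
((582.0106201171875, 92.47550964355469), (11.555719375610352, 11.435308456420898), 32.68427658081055)
158 284 222 347
(504, 500, 3)
```

View pics/w1c.png

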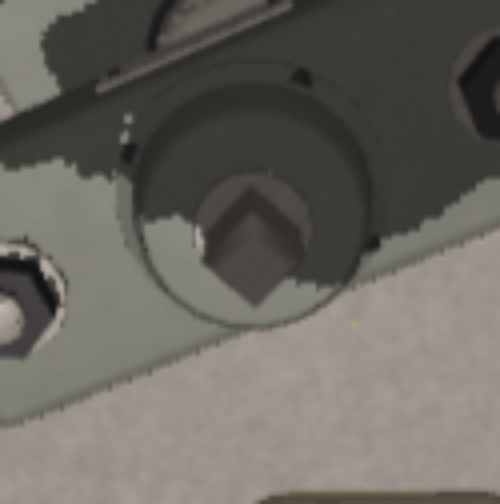

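Call:
{"api": "servo_tool", "payload": {"targets": [[-0.15,-0.5,0,0,0,-0.1],[-0.27,-0.77,-0.3,0,0,-0.18],[-0.27,-0.77,-0.43,0,0,-0.2],[-0.27,-0.77,-0.43,0,0,-0.2],[-0.27,-0.77,-0.43,0,0,-0.2],[-0.27,-0.77,-0.43,0,0,-0.2],[-0.27,-0.77,-0.43,0,0,-0.2],[-0.27,-0.77,-0.43,0,0,-0.2],[-0.27,-0.77,-0.43,0,0,-0.2],[-0.11,-0.27,-0.5,0,0,-0.2],[0,0,0,0,0,0],[0,0,0,0,0,0]]}}

```text
time: 4.3
position: [0.4835, -0.1872, 0.1516]
eef_rot: [[-0.906, 0.424, 0.0], [0.424, 0.906, 0.001], [0.0, 0.001, -1.0]]
wrist_force: [0.3, -0.0, 0.6]
opening: 0.0856
grasp_force: 0.0
```

Run:
```python
from h import *
p=r.read_camera('wrist'); save(p,'w2.png'); X=cloud(p); s=r.sense(); print(s['position'],s['joint_pos'])
b=(abs(X[...,0]-.49)<.09)&(abs(X[...,1]+.19)<.06)
g=X[b&(X[...,2]>.08)&(X[...,2]<.1)]; h=X[b&(X[...,2]>.030)&(X[...,2]<.045)]
print(len(g),g.mean(0),g.min(0),g.max(0)); print(len(h),h.min(0),h.max(0))
h=h[np.linalg.norm(h[:,:2]-[.483,-.188],axis=1)<.024]
h2=h[h[:,2]>.0355]; print(len(h2),h2.mean(0),cv2.minAreaRect((h2[:,:2]*1000).astype(np.float32)))
d=g.mean(0)-h2.mean(0); print(np.degrees(np.arctan2(d[1],d[0])),np.hypot(*d[:2]))
```

```text
[ 0.48451497 -0.18680585  0.15224287] [-0.11582031  0.33814677  0.57778729  1.73572355 -0.20388287  1.12639846
  1.65892108]
424 [ 0.53713781 -0.21173096  0.0874421 ] [ 0.53032338 -0.2210987   0.08003684] [ 0.54783897 -0.20410494  0.09172666]
2439 [ 0.43918536 -0.22142314  0.03005619] [ 0.54561947 -0.16301924  0.04477834]
1121 [ 0.48414056 -0.18929056  0.03786609] ((482.6521911621094, -188.88446044921875), (29.477384567260742, 47.8126335144043), 65.51290130615234)
-22.94905325454605 0.05755241340819778
```

View pics/w2.png

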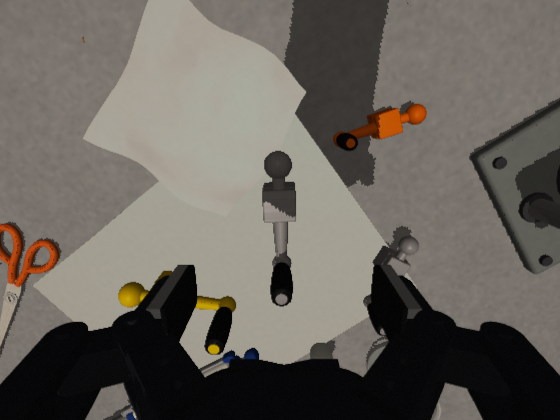

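The large crank's hub is at about (280,201) and its grip at (281,285), and the space for the fingers on both sides is free.

Run:
```python
from h import *
p=r.read_camera('wrist'); X=cloud(p); s=r.sense(); E=s['eef_rot']; print(s['position'])
for yaw in(-23.5,-25):
    a=np.radians(yaw); ex=np.array([np.cos(a),np.sin(a)]); ey=np.array([-ex[1],ex[0]])
    q=X[...,:2]-[.4825,-.188]; u=q@ex; v=q@ey
    m=(X[...,2]>.034)&(X[...,2]<.042)&(abs(u)<.03)&(abs(v)<.03)
    hx=m&(abs(v)>.008)&(abs(v)<.013); hy=m&(abs(u)<.01)
    cu=(np.percentile(u[hx],1)+np.percentile(u[hx],99))/2; cv=(np.percentile(v[hy],1)+np.percentile(v[hy],99))/2
    print(yaw,np.ptp(u[hx]),np.ptp(v[hy]),np.array([.4825,-.188])+cu*ex+cv*ey)
```

```text
[ 0.4850027  -0.18671642  0.15249235]
-23.5 0.046492687638197 0.02952520763298501 [ 0.47610319 -0.18644557]
-25 0.046768452819878195 0.029527482688051235 [ 0.47625448 -0.18645813]
```

Call:
{"api": "servo_tool", "payload": {"targets": [[-0.06,-0.03,-0.3,0,0,0.15],[0,0,-0.5,0,0,0],[0,0,-0.5,0,0,0],[0,0,-0.5,0,0,0],[0,0,-0.5,0,0,0],[0,0,-0.5,0,0,0],[0,0,-0.4,0,0,0],[0,0,-0.25,0,0,0],[0,0,-0.15,0,0,0],[0,0,0,0,0,0],[0,0,0,0,0,0]]}}

```text
time: 5.5
position: [0.4819, -0.1898, 0.0078]
eef_rot: [[-0.912, 0.411, 0.001], [0.411, 0.912, -0.0], [-0.001, 0.0, -1.0]]
wrist_force: [-0.2, -0.1, -0.4]
opening: 0.0856
grasp_force: 0.0
```

Call:
{"api": "servo_tool", "payload": {"targets": [[0,0,0,0,0,0],[0,0,0,0,0,0],[0,0,0,0,0,0],[0,0,0,0,0,0],[0,0,0,0,0,0],[0,0,0,0,0,0],[0,0,0,0,0,0],[0,0,0,0,0,0]], "grip": 255, "newtons": 60}}

```text
time: 6.3
position: [0.4816, -0.1899, 0.0078]
eef_rot: [[-0.912, 0.411, 0.001], [0.411, 0.912, -0.0], [-0.001, 0.0, -1.0]]
wrist_force: [-0.2, -0.8, 5.7]
opening: 0.029
grasp_force: 60.2
```

Call:
{"api": "servo_tool", "payload": {"targets": [[0,0,0.3,0,0,0],[0,0,0.7,0,0,0],[0,0,0.9,0,0,0],[0,0,0.9,0,0,0],[0,0,0.9,0,0,0],[0.1,0.3,0.9,0,0,-0.4],[0.2,0.6,0.9,0,0,-0.6],[0.28,0.75,0.7,0,0,-0.7],[0.28,0.75,0.4,0,0,-0.7],[0.28,0.75,0.2,0,0,-0.7],[0.28,0.75,0,0,0,-0.7],[0.28,0.75,0,0,0,-0.7],[0.28,0.75,0,0,0,-0.7],[0.28,0.75,0,0,0,-0.6],[0.28,0.75,0,0,0,-0.5],[0.2,0.6,0,0,0,-0.16],[0.04,0.3,0,0,0,0],[0,0,0,0,0,0],[0,0,0,0,0,0]]}}

```text
time: 8.2
position: [0.5918, 0.1205, 0.279]
eef_rot: [[-0.479, 0.878, -0.001], [0.878, 0.479, -0.002], [-0.001, -0.002, -1.0]]
wrist_force: [0.1, -1.1, -3.9]
opening: 0.0291
grasp_force: 59.8
```

Run:
```python
from h import *
for n in('wrist','top'):
    p=r.read_camera(n); s=r.sense(); save(p,'3%s.png'%n); X=cloud(p)
    T=np.array(s['position']); E=np.array(s['eef_rot']); Q=(X-T)@E
    print(n,T,s['joint_pos'][6])
    b=(abs(Q[...,0])<.09)&(abs(Q[...,1])<.02)
    g=b&(Q[...,2]<-.065)&(Q[...,2]>-.1)&(Q[...,0]<-.045)&(Q[...,0]>-.08)
    print('grip',g.sum(),Q[g].mean(0) if g.any() else 0, Q[g].min(0) if g.any() else 0,Q[g].max(0) if g.any() else 0)
    h=b&(abs(Q[...,2]+.031)<.006)&(abs(Q[...,0])<.035)
    print('hub',h.sum(),Q[h].min(0),Q[h].max(0),np.median(Q[h],0))
    k=b&(Q[...,2]<.01)&(Q[...,0]>.02)&(Q[...,2]>-.05)
    if k.any(): print('cw',k.sum(),Q[k].min(0),Q[k].max(0),np.percentile(Q[k],98,axis=0))
```

```text
wrist [0.59203901 0.11962808 0.27936401] 0.4481590804834307
grip 0 0 0 0
hub 6683 [-0.03498454 -0.01991951 -0.03699597] [ 0.03499455  0.01997805 -0.02500227] [ 0.00475482  0.00111638 -0.02939408]
cw 2926 [ 0.02000519 -0.01117463 -0.03459959] [ 0.04778023  0.01361261 -0.01653421] [ 0.04718331  0.0117264  -0.02090436]
top [0.59220201 0.11949897 0.27960704] 0.4480447483704282
grip 85 [-0.05979194 -0.00071668 -0.07887888] [-0.06861897 -0.00850389 -0.08512419] [-0.05136103  0.00873703 -0.06687724]
hub 51 [-0.03498832 -0.01435616 -0.03031167] [-0.01130134  0.00654141 -0.02534436] [-0.0253827  -0.00106719 -0.02669308]
cw 1 [ 0.03901131 -0.01150069 -0.02300567] [ 0.03901131 -0.01150069 -0.02300567] [ 0.03901131 -0.01150069 -0.02300567]
```

View pics/3wrist.png

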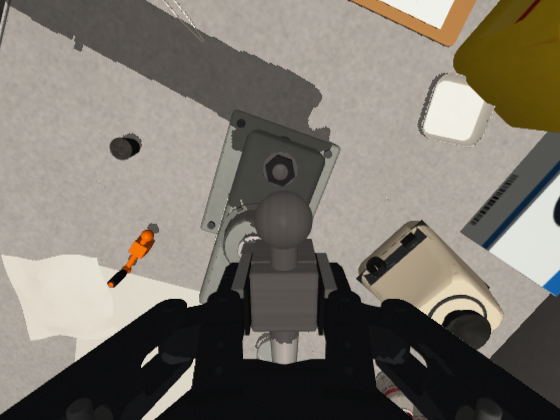

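Call:
{"api": "servo_tool", "payload": {"targets": [[-0.1,-0.3,0,0,0,0.3],[-0.15,-0.38,0,0,0,0.42],[0,0,-0.2,0,0,0],[0,0,-0.2,0,0,0],[0,0,0,0,0,0],[0,0,0,0,0,0],[0,0,0,0,0,0]]}}

```text
time: 9.0
position: [0.5826, 0.0961, 0.2632]
eef_rot: [[-0.543, 0.84, 0.0], [0.84, 0.543, 0.0], [0.0, 0.0, -1.0]]
wrist_force: [0.8, 0.1, -3.8]
opening: 0.0294
grasp_force: 59.8
```

Run:
```python
from h import *
s=r.sense(); E=np.array(s['eef_rot']); print(s['time'],s['position'],np.degrees(np.arctan2(E[1,0],E[0,0])))
for n in('wrist','top','scene'):
    p=r.read_camera(n); X=cloud(p); T=np.array(s['position']); Q=(X-T)@E
    if n=='wrist':
        h=(abs(Q[...,2]+.0315)<.003)&(abs(Q[...,0])<.03)&(abs(Q[...,1])<.013)
        hx=h&(abs(Q[...,1])>.0105); print('u',np.percentile(Q[hx][:,0],[1,5,50,95,99]))
        f=(Q[...,0]>.012)&(Q[...,0]<.018)&(abs(Q[...,1])<.01)&(Q[...,2]>-.03)&(Q[...,2]<.02); print('face',f.sum(),np.median(Q[f],0),Q[f].max(0))
    # grip top
    g=(Q[...,2]<-.065)&(Q[...,2]>-.1)&(Q[...,0]<-.045)&(Q[...,0]>-.08)&(abs(Q[...,1])<.02)
    if g.sum()>5: print(n,'grip',Q[g].mean(0),Q[g].min(0),Q[g].max(0))
save(p,'4scene.png')
im=cv2.resize(p['color'][140:270,190:340][:,:,::-1],None,fx=4,fy=4); cv2.imwrite('pics/4c.png',im)
```

```text
9.0 [0.58264884 0.09606476 0.26322455] 122.89800974017773
u [-0.01492077 -0.01349534  0.00016705  0.01266994  0.01368921]
face 1005 [ 0.01391487 -0.00103005 -0.02558175] [0.0179975  0.00998359 0.00441575]
top grip [-0.06004638 -0.00049406 -0.07908334] [-0.06909092 -0.00741344 -0.08409467] [-0.05121312  0.0085346  -0.06560493]
scene grip [-0.06267146 -0.00596584 -0.07341056] [-0.07112382 -0.01326413 -0.08205681] [-0.05424706  0.00096478 -0.06501666]
```

View pics/4c.png

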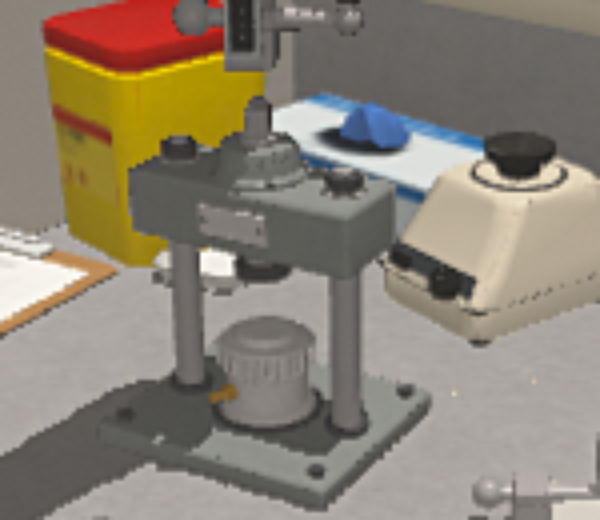

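Call:
{"api": "servo_tool", "payload": {"targets": [[-0.01,-0.09,0,0,0,0],[0,0,0,0,0,0],[0,0,0,0,0,0],[0,0,0,0,0,0]]}}

```text
time: 9.55
position: [0.5821, 0.0916, 0.2633]
eef_rot: [[-0.542, 0.84, 0.0], [0.84, 0.542, 0.0], [0.0, 0.0, -1.0]]
wrist_force: [-0.2, 0.3, -3.1]
opening: 0.0292
grasp_force: 59.8
```

Call:
{"api": "servo_tool", "payload": {"targets": [[0,0.01,-0.15,0,0,0],[0,0,-0.15,0,0,0],[0,0,-0.15,0,0,0],[0,0,-0.15,0,0,0],[0,0,-0.1,0,0,0],[0,0,0,0,0,0],[0,0,0,0,0,0]]}}

```text
time: 10.25
position: [0.5816, 0.0918, 0.2349]
eef_rot: [[-0.542, 0.84, -0.001], [0.84, 0.542, -0.0], [0.0, -0.001, -1.0]]
wrist_force: [-2.0, -0.9, -3.8]
opening: 0.0292
grasp_force: 59.9
```

Call:
{"api": "servo_tool", "payload": {"targets": [[0,0,-0.1,0,0,0],[0,0,-0.1,0,0,0],[0,0,-0.05,0,0,0],[0,0,0,0,0,0]]}}

```text
time: 10.65
position: [0.5817, 0.0915, 0.2247]
eef_rot: [[-0.542, 0.841, -0.001], [0.841, 0.542, -0.001], [-0.0, -0.001, -1.0]]
wrist_force: [-1.0, -1.6, -4.6]
opening: 0.0289
grasp_force: 59.8
```

Sliding on smoothly; going on to the collar.

Call:
{"api": "servo_tool", "payload": {"targets": [[0,0,-0.08,0,0,0],[0,0,-0.06,0,0,0],[0,0,-0.03,0,0,0],[0,0,0,0,0,0]]}}

```text
time: 11.05
position: [0.5817, 0.0916, 0.2188]
eef_rot: [[-0.542, 0.84, -0.001], [0.84, 0.542, -0.0], [-0.0, -0.001, -1.0]]
wrist_force: [-4.9, -3.4, 0.6]
opening: 0.0291
grasp_force: 60.4
```

Call:
{"api": "servo_tool", "payload": {"targets": [[0,0,-0.03,0,0,0],[0,0,-0.02,0,0,0],[0,0,0,0,0,0]]}}

```text
time: 11.35
position: [0.5818, 0.0915, 0.2188]
eef_rot: [[-0.542, 0.84, 0.0], [0.84, 0.542, 0.0], [0.0, 0.001, -1.0]]
wrist_force: [-7.3, -1.8, 7.8]
opening: 0.0288
grasp_force: 61.4
```

Call:
{"api": "servo_tool", "payload": {"targets": [[0,0,0,0,0,0],[0,0,0,0,0,0],[0,0,0,0,0,0],[0,0,0,0,0,0],[0,0,0.3,0,0,0],[0,0,0.8,0,0,0],[0,0,0.8,0,0,0],[0,0,0.6,0,0,0],[0,0,0.3,0,0,0],[0,0,0,0,0,0]], "grip": 0}}

```text
time: 12.35
position: [0.5832, 0.0919, 0.3308]
eef_rot: [[-0.542, 0.84, 0.005], [0.84, 0.542, 0.001], [-0.002, 0.004, -1.0]]
wrist_force: [-0.1, 0.2, -0.5]
opening: 0.0852
grasp_force: 0.0
```

Run:
```python
from h import *
s=r.sense(); print(s['time'],s['position'],s['wrist_force'],s['opening'])
for n in('wrist','top','scene'):
    p=r.read_camera(n); X=cloud(p)
    b=(abs(X[...,0]-.60)<.08)&(abs(X[...,1]-.07)<.08)
    g=b&(X[...,2]>.285)&(X[...,2]<.306)&(np.hypot(X[...,0]-.614,X[...,1]-.041)<.02)
    if g.sum()>3: print(n,'grip',g.sum(),X[g].mean(0),X[g].max(0))
    h=b&(abs(X[...,2]-.249)<.004)&(np.hypot(X[...,0]-.582,X[...,1]-.0915)<.024)
    if h.sum()>3: print(n,'hub',h.sum(),np.median(X[h],0),X[h].max(0),cv2.minAreaRect((X[h][:,:2]*1000).astype(np.float32)))
# foot and cap heights in scene
f=(np.hypot(X[...,0]-.57,X[...,1]-.085)<.045)
for v in range(195,245,1):
    m=f[v]&(X[v,:,2]<.19)&(X[v,:,2]>.02); m[:249]=0; m[265:]=0
    if m.any(): print(v,m.sum(),np.round(np.median(X[v][m],0),3),end='; ')
save(p,'5scene.png')
```

```text
12.35 [0.58318755 0.09189317 0.33079034] [-0.10002898  0.23880428 -0.49566021] 0.08519626573234652
wrist grip 643 [0.6132614  0.04427312 0.29432872] [0.62342703 0.05066205 0.2996814 ]
wrist hub 1298 [0.58188301 0.09213801 0.24649469] [0.60128928 0.1111186  0.24874794] ((582.8701171875, 90.59138488769531), (29.823226928710938, 43.70716857910156), 33.67377471923828)
top grip 66 [0.61352943 0.04141488 0.29818473] [0.62318311 0.05014486 0.30284849]
top hub 61 [0.58815416 0.07923586 0.24846303] [0.59894351 0.09161275 0.2515012 ] ((587.960693359375, 79.66551208496094), (18.202896118164062, 23.58940887451172), 73.5844497680664)
scene grip 55 [0.61110325 0.03648248 0.29306   ] [0.62146486 0.04668918 0.30089656]
scene hub 66 [0.5799681  0.0870437  0.24841325] [0.59964645 0.10797341 0.25043367] ((580.9017944335938, 88.92940521240234), (36.35239028930664, 38.5527229309082), 73.75618743896484)
195 14 [0.552 0.06  0.168]; 196 13 [0.553 0.061 0.165]; 197 13 [0.552 0.06  0.163]; 198 13 [0.551 0.061 0.16 ]; 199 13 [0.553 0.063 0.157]; 200 14 [0.552 0.06  0.155]; 201 12 [0.552 0.064 0.151]; 202 14 [0
[... 268 characters left out ...]
 220 14 [0.59  0.095 0.074]; 221 16 [0.585 0.09  0.074]; 222 16 [0.582 0.086 0.075]; 223 16 [0.577 0.083 0.074]; 224 16 [0.572 0.077 0.074]; 225 16 [0.568 0.076 0.072]; 226 16 [0.569 0.075 0.071]; 227 16 [0.565 0.073 0.069]; 228 16 [0.562 0.07  0.069]; 229 16 [0.561 0.069 0.068]; 230 16 [0.558 0.065 0.065]; 231 16 [0.56  0.068 0.062]; 232 16 [0.558 0.067 0.059]; 233 16 [0.56  0.067 0.056]; 234 16 [0.558 0.067 0.054]; 235 16 [0.561 0.069 0.048]; 236 16 [0.561 0.069 0.045]; 237 16 [0.563 0.072 0.042]; 238 16 [0.563 0.072 0.039]; 239 16 [0.562 0.07  0.036]; 240 16 [0.562 0.072 0.033]; 241 16 [0.562 0.071 0.03 ]; 242 16 [0.563 0.072 0.027]; 243 16 [0.562 0.072 0.025]; 244 14 [0.557 0.07  0.024];
```

Call:
{"api": "servo_tool", "payload": {"targets": [[0.26,-0.42,0,0,0,0],[0.5,-0.84,0,0,0,0],[0,0,-0.3,0,0,0],[0,0,-0.5,0,0,0],[0,0,-0.5,0,0,0],[0,0,-0.4,0,0,0],[0,0,0,0,0,0],[0,0,0,0,0,0]]}}

```text
time: 13.3
position: [0.6118, 0.0418, 0.2595]
eef_rot: [[-0.542, 0.84, -0.002], [0.84, 0.542, -0.0], [0.001, -0.002, -1.0]]
wrist_force: [0.1, 0.1, 0.0]
opening: 0.0855
grasp_force: 0.0
```

Call:
{"api": "servo_tool", "payload": {"targets": [[0.04,0,0.08,0,0,0],[0,0,0,0,0,0],[0,0,0,0,0,0],[0,0,0,0,0,0],[0,0,0,0,0,0],[0,0,0,0,0,0],[0,0,0,0,0,0],[0,0,0,0,0,0],[0,0,0,0,0,0]], "grip": 255, "newtons": 50}}

```text
time: 14.2
position: [0.6143, 0.0415, 0.264]
eef_rot: [[-0.542, 0.84, 0.001], [0.84, 0.542, -0.0], [-0.0, 0.001, -1.0]]
wrist_force: [0.4, -0.5, 1.5]
opening: 0.0175
grasp_force: 48.7
```

```bash
cat > circ.py <<'E'
import sys,numpy as np,json
a0,st,n=map(float,sys.argv[1:4]); a=np.radians(a0-st*np.arange(int(n)+1))
P=np.round(1.5*np.c_[np.cos(a),np.sin(a)],2); D=np.round(np.diff(P,axis=0),2)
print(json.dumps([[float(x),float(y),0,0,0,0] for x,y in D]))
E
python3 circ.py -57 15 20; python3 circ.py 3 15 20
```

```text
[[-0.36, -0.17, 0, 0, 0, 0], [-0.38, -0.07, 0, 0, 0, 0], [-0.39, 0.03, 0, 0, 0, 0], [-0.37, 0.13, 0, 0, 0, 0], [-0.32, 0.23, 0, 0, 0, 0], [-0.26, 0.29, 0, 0, 0, 0], [-0.17, 0.36, 0, 0, 0, 0], [-0.07, 0.38, 0, 0, 0, 0], [0.03, 0.39, 0, 0, 0, 0], [0.13, 0.37, 0, 0, 0, 0], [0.23, 0.32, 0, 0, 0, 0], [0.29, 0.26, 0, 0, 0, 0], [0.36, 0.17, 0, 0, 0, 0], [0.38, 0.07, 0, 0, 0, 0], [0.39, -0.03, 0, 0, 0, 0], [0.37, -0.13, 0, 0, 0, 0], [0.32, -0.23, 0, 0, 0, 0], [0.26, -0.29, 0, 0, 0, 0], [0.17, -0.36, 0, 0, 0, 0], [0.07, -0.38, 0, 0, 0, 0]]
[[-0.03, -0.39, 0, 0, 0, 0], [-0.13, -0.37, 0, 0, 0, 0], [-0.23, -0.32, 0, 0, 0, 0], [-0.29, -0.26, 0, 0, 0, 0], [-0.36, -0.17, 0, 0, 0, 0], [-0.38, -0.07, 0, 0, 0, 0], [-0.39, 0.03, 0, 0, 0, 0], [-0.37, 0.13, 0, 0, 0, 0], [-0.32, 0.23, 0, 0, 0, 0], [-0.26, 0.29, 0, 0, 0, 0], [-0.17, 0.36, 0, 0, 0, 0], [-0.07, 0.38, 0, 0, 0, 0], [0.03, 0.39, 0, 0, 0, 0], [0.13, 0.37, 0, 0, 0, 0], [0.23, 0.32, 0, 0, 0, 0], [0.29, 0.26, 0, 0, 0, 0], [0.36, 0.17, 0, 0, 0, 0], [0.38, 0.07, 0, 0, 0, 0], [0.39, -0.03, 0, 0, 0, 0], [0.37, -0.13, 0, 0, 0, 0]]
```

First a short quarter turn to check the drag.

Call:
{"api": "servo_tool", "payload": {"targets": [[-0.36,-0.17,0,0,0,0],[-0.38,-0.07,0,0,0,0],[-0.39,0.03,0,0,0,0],[-0.37,0.13,0,0,0,0],[-0.32,0.23,0,0,0,0],[-0.26,0.29,0,0,0,0]]}}

```text
time: 14.8
position: [0.5315, 0.057, 0.2641]
eef_rot: [[-0.54, 0.842, 0.003], [0.842, 0.54, -0.003], [-0.004, 0.001, -1.0]]
wrist_force: [4.3, -2.6, -0.3]
opening: 0.0176
grasp_force: 49.0
```

Call:
{"api": "servo_tool", "payload": {"targets": [[-0.17,0.36,0,0,0,0],[-0.07,0.38,0,0,0,0],[0.03,0.39,0,0,0,0],[0.13,0.37,0,0,0,0],[0.23,0.32,0,0,0,0],[0.29,0.26,0,0,0,0],[0.36,0.17,0,0,0,0],[0.38,0.07,0,0,0,0],[0.39,-0.03,0,0,0,0],[0.37,-0.13,0,0,0,0],[0.32,-0.23,0,0,0,0],[0.26,-0.29,0,0,0,0],[0.17,-0.36,0,0,0,0],[0.07,-0.38,0,0,0,0]]}}

```text
time: 16.2
position: [0.641, 0.0994, 0.2635]
eef_rot: [[-0.546, 0.838, -0.003], [0.838, 0.546, 0.006], [0.006, 0.001, -1.0]]
wrist_force: [-4.1, 2.8, 5.1]
opening: 0.0168
grasp_force: 49.6
```

Call:
{"api": "servo_tool", "payload": {"targets": [[-0.03,-0.39,0,0,0,0],[-0.13,-0.37,0,0,0,0],[-0.23,-0.32,0,0,0,0],[-0.29,-0.26,0,0,0,0],[-0.36,-0.17,0,0,0,0],[-0.38,-0.07,0,0,0,0],[-0.39,0.03,0,0,0,0],[-0.37,0.13,0,0,0,0],[-0.32,0.23,0,0,0,0],[-0.26,0.29,0,0,0,0],[-0.17,0.36,0,0,0,0],[-0.07,0.38,0,0,0,0],[0.03,0.39,0,0,0,0],[0.13,0.37,0,0,0,0],[0.23,0.32,0,0,0,0],[0.29,0.26,0,0,0,0],[0,0,0,0,0,0],[0,0,0,0,0,0]]}}

```text
time: 18.0
position: [0.55, 0.1435, 0.2638]
eef_rot: [[-0.543, 0.84, 0.003], [0.84, 0.543, 0.001], [-0.001, 0.003, -1.0]]
wrist_force: [-0.3, -0.7, 2.6]
opening: 0.0172
grasp_force: 49.5
```

```bash
python3 - <<'E'
from h import *
p=r.read_camera('scene'); X=cloud(p); s=r.sense(); print(s['time'],s['position'],s['wrist_force'])
f=(np.hypot(X[...,0]-.57,X[...,1]-.085)<.045)
for v in range(202,228,1):
    m=f[v]&(X[v,:,2]<.19)&(X[v,:,2]>.02); m[:249]=0; m[265:]=0
    if m.any(): print(v,m.sum(),np.round(np.median(X[v][m],0),3),end='; ')
im=cv2.resize(p['color'][140:270,190:340][:,:,::-1],None,fx=4,fy=4); cv2.imwrite('pics/6c.png',im)
E
python3 circ.py 123 6 20; python3 circ.py 3 6 20;  python3 circ.py -117 4 15
```

```text
18.05 [0.5495602  0.14333392 0.26378089] [0.45429766 0.38314076 2.61275134]
202 15 [0.552 0.059 0.15 ]; 203 14 [0.553 0.062 0.145]; 204 11 [0.555 0.06  0.143]; 205 12 [0.557 0.059 0.141]; 206 12 [0.571 0.078 0.125]; 207 9 [0.573 0.081 0.121]; 208 9 [0.572 0.081 0.119]; 209 9 [0.571 0.08  0.116]; 210 9 [0.573 0.083 0.113]; 211 8 [0.574 0.083 0.111]; 212 9 [0.573 0.082 0.107]; 213 11 [0.577 0.085 0.104]; 214 14 [0.575 0.085 0.1  ]; 215 14 [0.573 0.081 0.098]; 216 14 [0.573 0.081 0.095]; 217 14 [0.57  0.079 0.095]; 218 14 [0.568 0.077 0.093]; 219 13 [0.567 0.078 0.09 ]; 220 14 [0.571 0.08  0.087]; 221 16 [0.586 0.091 0.074]; 222 16 [0.583 0.087 0.074]; 223 16 [0.578 0.083 0.074]; 224 16 [0.574 0.08  0.074]; 225 16 [0.569 0.075 0.073]; 226 16 [0.568 0.075 0.07 ]; 227 16 [0.567 0.074 0.069]; [[0.14, 0.08, 0, 0, 0, 0], [0.14, 0.06, 0, 0, 0, 0], [0.15, 0.05, 0, 0, 0, 0], [0.16, 0.03, 0, 0, 0, 0], [0.15, 0.02, 0, 0, 0, 0], [0.16, 0.0, 0, 0, 0, 0], [0.15, -0.02, 0, 0, 0, 0], [0.16, -0.03, 0, 0, 0, 0], [0.15, -0.05, 0, 0, 0, 0], [0.14, -0.06, 0, 0, 0, 0], [0.14, -0.08, 0, 0, 0, 0], [0.12, -0.0
[... 486 characters left out ...]
.12, -0.09, 0, 0, 0, 0], [-0.14, -0.08, 0, 0, 0, 0], [-0.14, -0.06, 0, 0, 0, 0], [-0.15, -0.05, 0, 0, 0, 0], [-0.16, -0.03, 0, 0, 0, 0], [-0.15, -0.02, 0, 0, 0, 0], [-0.16, 0.0, 0, 0, 0, 0], [-0.15, 0.02, 0, 0, 0, 0], [-0.16, 0.03, 0, 0, 0, 0], [-0.15, 0.05, 0, 0, 0, 0], [-0.14, 0.06, 0, 0, 0, 0]]
[[-0.09, 0.05, 0, 0, 0, 0], [-0.09, 0.06, 0, 0, 0, 0], [-0.08, 0.06, 0, 0, 0, 0], [-0.08, 0.07, 0, 0, 0, 0], [-0.08, 0.08, 0, 0, 0, 0], [-0.07, 0.08, 0, 0, 0, 0], [-0.06, 0.08, 0, 0, 0, 0], [-0.06, 0.09, 0, 0, 0, 0], [-0.05, 0.09, 0, 0, 0, 0], [-0.04, 0.09, 0, 0, 0, 0], [-0.04, 0.1, 0, 0, 0, 0], [-0.03, 0.1, 0, 0, 0, 0], [-0.02, 0.1, 0, 0, 0, 0], [-0.02, 0.11, 0, 0, 0, 0], [-0.01, 0.1, 0, 0, 0, 0]]
```

View pics/6c.png

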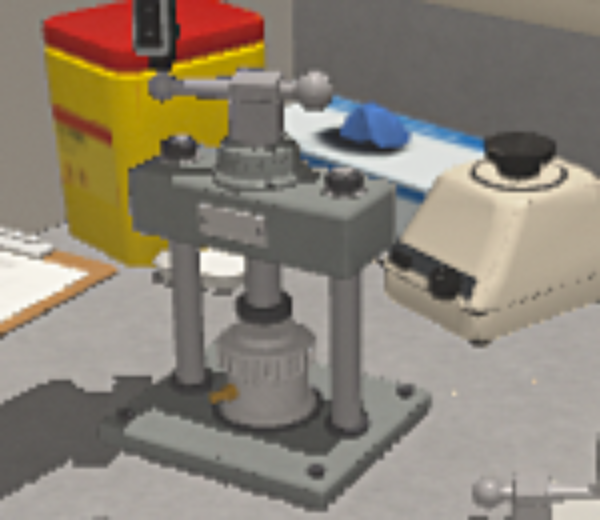

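Foot is about 11 mm above the cap (roughly 200° left). Going slower from here.

Call:
{"api": "servo_tool", "payload": {"targets": [[0.14,0.08,0,0,0,0],[0.14,0.06,0,0,0,0],[0.15,0.05,0,0,0,0],[0.16,0.03,0,0,0,0],[0.15,0.02,0,0,0,0],[0.16,0.0,0,0,0,0],[0.15,-0.02,0,0,0,0],[0.16,-0.03,0,0,0,0],[0.15,-0.05,0,0,0,0],[0.14,-0.06,0,0,0,0],[0.14,-0.08,0,0,0,0],[0.12,-0.09,0,0,0,0],[0.12,-0.11,0,0,0,0],[0.11,-0.12,0,0,0,0],[0.09,-0.12,0,0,0,0],[0.08,-0.14,0,0,0,0],[0.06,-0.14,0,0,0,0],[0.05,-0.15,0,0,0,0],[0.03,-0.16,0,0,0,0],[0.02,-0.15,0,0,0,0]]}}

```text
time: 20.05
position: [0.641, 0.0984, 0.2636]
eef_rot: [[-0.545, 0.839, -0.001], [0.839, 0.545, 0.005], [0.005, 0.002, -1.0]]
wrist_force: [-1.6, 3.9, 5.3]
opening: 0.0171
grasp_force: 49.7
```

Call:
{"api": "servo_tool", "payload": {"targets": [[0.0,-0.16,0,0,0,0],[-0.02,-0.15,0,0,0,0],[-0.03,-0.16,0,0,0,0],[-0.05,-0.15,0,0,0,0],[-0.06,-0.14,0,0,0,0]]}}

```text
time: 20.55
position: [0.635, 0.0646, 0.2637]
eef_rot: [[-0.542, 0.84, 0.001], [0.84, 0.542, 0.001], [-0.0, 0.001, -1.0]]
wrist_force: [0.8, 3.6, 3.7]
opening: 0.017
grasp_force: 49.5
```

Call:
{"api": "servo_tool", "payload": {"targets": [[-0.08,-0.14,0,0,0,0],[-0.09,-0.12,0,0,0,0],[-0.11,-0.12,0,0,0,0]]}}

```text
time: 20.85
position: [0.6239, 0.0491, 0.2638]
eef_rot: [[-0.542, 0.84, 0.001], [0.84, 0.542, -0.0], [-0.001, 0.001, -1.0]]
wrist_force: [1.6, 2.7, 2.9]
opening: 0.0172
grasp_force: 49.4
```

Call:
{"api": "servo_tool", "payload": {"targets": [[-0.12,-0.11,0,0,0,0],[-0.12,-0.09,0,0,0,0],[-0.14,-0.08,0,0,0,0]]}}

```text
time: 21.15
position: [0.6085, 0.0378, 0.2638]
eef_rot: [[-0.542, 0.84, 0.001], [0.84, 0.542, -0.0], [-0.001, 0.001, -1.0]]
wrist_force: [2.1, 3.6, 2.6]
opening: 0.0167
grasp_force: 49.4
```

Call:
{"api": "servo_tool", "payload": {"targets": [[-0.14,-0.06,0,0,0,0],[-0.15,-0.05,0,0,0,0]]}}

```text
time: 21.35
position: [0.5968, 0.0333, 0.2638]
eef_rot: [[-0.542, 0.84, 0.001], [0.84, 0.542, -0.001], [-0.001, 0.001, -1.0]]
wrist_force: [2.4, 2.2, 1.8]
opening: 0.0173
grasp_force: 49.4
```

Call:
{"api": "servo_tool", "payload": {"targets": [[-0.16,-0.03,0,0,0,0],[-0.15,-0.02,0,0,0,0]]}}

```text
time: 21.55
position: [0.5878, 0.0321, 0.2644]
eef_rot: [[-0.543, 0.84, 0.01], [0.84, 0.543, -0.0], [-0.006, 0.008, -1.0]]
wrist_force: [12.4, 2.9, -2.0]
opening: 0.0172
grasp_force: 49.3
```

Clearly stiff: about 9 N over the running value. Easing off at once.

Call:
{"api": "servo_tool", "payload": {"targets": [[0.07,0,0,0,0,0],[0,0,0,0,0,0],[0,0,0,0,0,0]]}}

```text
time: 21.85
position: [0.5887, 0.0318, 0.264]
eef_rot: [[-0.542, 0.84, 0.004], [0.84, 0.542, -0.001], [-0.003, 0.003, -1.0]]
wrist_force: [4.7, 2.0, 1.3]
opening: 0.0174
grasp_force: 49.7
```

Call:
{"api": "servo_tool", "payload": {"targets": [[0.03,0,0,0,0,0],[0,0,0,0,0,0],[0,0,0,0,0,0]]}}

```text
time: 22.15
position: [0.5894, 0.0319, 0.264]
eef_rot: [[-0.542, 0.84, 0.003], [0.84, 0.542, -0.0], [-0.002, 0.002, -1.0]]
wrist_force: [5.7, 2.9, 0.7]
opening: 0.0173
grasp_force: 49.7
```

Call:
{"api": "servo_tool", "payload": {"targets": [[0,0,0,0,0,0],[0,0,0,0,0,0],[0,0,0,0,0,0],[0,0,0,0,0,0],[0,0,0,0,0,0],[0,0,0.2,0,0,0],[0,0,0.5,0,0,0],[0,0,0.8,0,0,0],[0,0,0.8,0,0,0],[0,0,0.5,0,0,0],[0,0,0,0,0,0],[0,0,0,0,0,0]], "grip": 0}}

```text
time: 23.35
position: [0.5885, 0.0318, 0.3759]
eef_rot: [[-0.542, 0.84, 0.001], [0.84, 0.542, -0.0], [-0.0, 0.0, -1.0]]
wrist_force: [0.1, -1.0, -0.6]
opening: 0.0851
grasp_force: 0.0
```

Run:
```python
from h import *
s=r.sense(); print(s['time'],s['position'],s['wrist_force'])
for n in('top','scene','wrist'):
    p=r.read_camera(n); X=cloud(p)
    g=(X[...,2]>.285)&(X[...,2]<.306)&(np.hypot(X[...,0]-.589,X[...,1]-.032)<.025)
    if g.sum()>3: print(n,'grip',g.sum(),X[g].mean(0),X[g].max(0))
    h=(abs(X[...,2]-.249)<.006)&(np.hypot(X[...,0]-.582,X[...,1]-.0915)<.02)
    if h.sum()>3: print(n,'hub',h.sum(),np.median(X[h],0))
    if n=='scene': cv2.imwrite('pics/7c.png',cv2.resize(p['color'][140:270,190:340][:,:,::-1],None,fx=4,fy=4))
```

```text
23.35 [0.58853227 0.03184672 0.37586679] [ 0.09231482 -0.97520894 -0.61037797]
scene grip 53 [0.59052023 0.02719955 0.29297477] [0.60031897 0.0350102  0.30074841]
scene hub 71 [0.57647225 0.08603005 0.24816293]
wrist grip 478 [0.59465516 0.03435599 0.29666501] [0.60427589 0.04160651 0.30135385]
wrist hub 1308 [0.58194075 0.09145667 0.24809338]
```

View pics/7c.png

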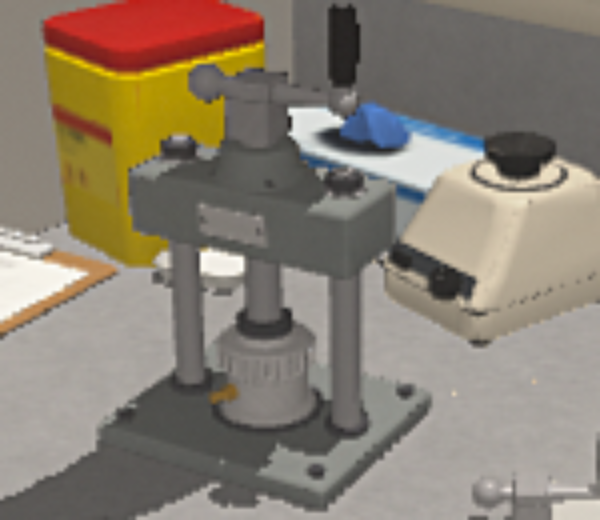

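Crank is seated, and the crank eased back a little on release. I'll re-grip and feel whether it is still clamped.

Call:
{"api": "servo_tool", "payload": {"targets": [[0.14,0,-0.3,0,0,0],[0,0,-0.7,0,0,0],[0,0,-0.7,0,0,0],[0,0,-0.7,0,0,0],[0,0,-0.4,0,0,0],[0,0,0,0,0,0],[0,0,0,0,0,0]]}}

```text
time: 24.2
position: [0.5938, 0.0321, 0.263]
eef_rot: [[-0.542, 0.84, -0.001], [0.84, 0.542, -0.0], [0.0, -0.001, -1.0]]
wrist_force: [0.8, 0.9, 0.6]
opening: 0.0854
grasp_force: 0.0
```

Call:
{"api": "servo_tool", "payload": {"targets": [[0,0,0,0,0,0],[0,0,0,0,0,0],[0,0,0,0,0,0],[0,0,0,0,0,0],[0,0,0,0,0,0],[0,0,0,0,0,0],[0,0,0,0,0,0],[0,0,0,0,0,0],[0,0,0,0,0,0]], "grip": 255, "newtons": 25}}

```text
time: 25.1
position: [0.5945, 0.0321, 0.2641]
eef_rot: [[-0.542, 0.84, 0.001], [0.84, 0.542, 0.0], [-0.001, 0.001, -1.0]]
wrist_force: [1.3, 0.2, 1.6]
opening: 0.0179
grasp_force: 25.8
```

Call:
{"api": "servo_tool", "payload": {"targets": [[-0.025,-0.005,0,0,0,0],[0,0,0,0,0,0],[0,0,0,0,0,0]]}}

```text
time: 25.4
position: [0.5939, 0.032, 0.2641]
eef_rot: [[-0.542, 0.84, 0.002], [0.84, 0.542, 0.0], [-0.001, 0.002, -1.0]]
wrist_force: [4.1, 0.0, 2.1]
opening: 0.0174
grasp_force: 25.9
```

Call:
{"api": "servo_tool", "payload": {"targets": [[-0.025,-0.005,0,0,0,0],[0,0,0,0,0,0],[0,0,0,0,0,0]]}}

```text
time: 25.7
position: [0.5932, 0.0319, 0.2642]
eef_rot: [[-0.543, 0.84, 0.003], [0.84, 0.543, 0.0], [-0.001, 0.003, -1.0]]
wrist_force: [6.0, 1.1, 2.0]
opening: 0.0177
grasp_force: 26.0
```

Call:
{"api": "servo_tool", "payload": {"targets": [[-0.025,-0.005,0,0,0,0],[0,0,0,0,0,0],[0,0,0,0,0,0]]}}

```text
time: 26.0
position: [0.5928, 0.0319, 0.2643]
eef_rot: [[-0.543, 0.84, 0.004], [0.84, 0.543, 0.0], [-0.002, 0.004, -1.0]]
wrist_force: [5.8, 1.6, 1.8]
opening: 0.0179
grasp_force: 26.0
```

Call:
{"api": "servo_tool", "payload": {"targets": [[-0.025,-0.005,0,0,0,0],[0,0,0,0,0,0],[0,0,0,0,0,0]]}}

```text
time: 26.3
position: [0.5922, 0.0318, 0.2643]
eef_rot: [[-0.543, 0.84, 0.005], [0.84, 0.543, 0.001], [-0.003, 0.005, -1.0]]
wrist_force: [6.8, 2.2, 1.8]
opening: 0.0174
grasp_force: 26.0
```

Call:
{"api": "servo_tool", "payload": {"targets": [[-0.025,-0.005,0,0,0,0],[0,0,0,0,0,0],[0,0,0,0,0,0]]}}

```text
time: 26.6
position: [0.5915, 0.0317, 0.2644]
eef_rot: [[-0.543, 0.84, 0.006], [0.84, 0.543, 0.001], [-0.003, 0.006, -1.0]]
wrist_force: [7.3, 1.6, 1.6]
opening: 0.0179
grasp_force: 26.0
```

Call:
{"api": "servo_tool", "payload": {"targets": [[-0.025,-0.005,0,0,0,0],[-0.015,-0.003,0,0,0,0],[0,0,0,0,0,0],[0,0,0,0,0,0]]}}

```text
time: 27.0
position: [0.5905, 0.0316, 0.2644]
eef_rot: [[-0.543, 0.84, 0.008], [0.84, 0.543, 0.001], [-0.003, 0.007, -1.0]]
wrist_force: [9.2, 2.5, 0.1]
opening: 0.0172
grasp_force: 26.0
```

About 6 N over running, so roughly 125 N. I'll release here without unwinding.

Call:
{"api": "servo_tool", "payload": {"targets": [[0.03,0.005,0,0,0,0],[0,0,0,0,0,0],[0,0,0,0,0,0]]}}

```text
time: 27.3
position: [0.5909, 0.0315, 0.2643]
eef_rot: [[-0.543, 0.84, 0.006], [0.84, 0.543, 0.001], [-0.003, 0.005, -1.0]]
wrist_force: [6.6, 0.8, 1.5]
opening: 0.0175
grasp_force: 26.2
```

Call:
{"api": "servo_tool", "payload": {"targets": [[0,0,0,0,0,0],[0,0,0,0,0,0],[0,0,0,0,0,0],[0,0,0,0,0,0],[0,0,0,0,0,0],[0,0,0.2,0,0,0],[0,0,0.5,0,0,0],[0,0,0.8,0,0,0],[0,0,0.8,0,0,0],[0,0,0.5,0,0,0],[0,0,0,0,0,0],[0,0,0,0,0,0]], "grip": 0}}

```text
time: 28.5
position: [0.5887, 0.0308, 0.3759]
eef_rot: [[-0.542, 0.84, 0.001], [0.84, 0.542, -0.0], [-0.0, 0.0, -1.0]]
wrist_force: [0.2, 0.1, -0.7]
opening: 0.0857
grasp_force: 0.0
```

Run:
```python
from h import *
s=r.sense(); print(s['time'],s['position'],s['wrist_force'])
for n in('wrist','scene','wrist'):
    p=r.read_camera(n); X=cloud(p)
    g=(X[...,2]>.285)&(X[...,2]<.306)&(np.hypot(X[...,0]-.589,X[...,1]-.032)<.025)
    if g.sum()>3: print(n,'grip',g.sum(),X[g].mean(0))
    h=(abs(X[...,2]-.249)<.006)&(np.hypot(X[...,0]-.582,X[...,1]-.0915)<.02)
    if h.sum()>3: print(n,'hub',h.sum(),np.median(X[h],0))
```

```text
28.5 [0.58870009 0.03076412 0.37588403] [ 0.18258131  0.14157819 -0.66919515]
wrist grip 463 [0.59418882 0.03438313 0.29602829]
wrist hub 1284 [0.58147858 0.09149442 0.24725613]
scene grip 51 [0.58983151 0.026913   0.29341347]
scene hub 69 [0.57601393 0.08707488 0.24814321]
wrist grip 479 [0.59461889 0.03435637 0.29668908]
wrist hub 1312 [0.58192861 0.09149477 0.24812195]
```

The crank came back to the same resting point after both releases, which fits the press settling at its stated 80 N or so. Handing in.

```bash
python3 -c "
from plant import r
print(r.hand_in())"
```

```text
the job is handed in; nothing more can be done
None
```

I fitted the large grey crank fully down on the spindle, wound it clockwise until it went clearly stiff, then let go and handed the job in at about 28.6 s; the clamping should have settled near 80 N, though I only inferred that from the push at the grip and the hand-in returned no verdict.

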